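# Lean the serving board against the tea box as a counter display

## Robot

A 7-joint arm with a two-finger parallel gripper is mounted at the origin on a cart in front of the work surface, level with it; the furniture and walls round the work are solid. World frame = base frame: x ahead of the robot, y to its left, z up, the work surface at z = 0. Lengths are in m, angles in rad, forces in N, time in s.
With the tool pointing down it reaches from about 0.35 to 0.9 m from the base axis. Payload 7.2 kg.
Tool frame: the origin (TCP) lies at the very end of the fingers, on their centre line; the grasp point (between the pads) lies 19 mm behind it; z points along the fingers, y is the line along which they close (so a half turn about z gives the same grasp; the last joint's range is limited). The gripper opens to 85 mm and grips with 20 to 120 N. Pads are 22 mm wide; open, the fingers measure 114 mm over their backs; the gripper's body (76 mm by 85 mm) begins 54 mm behind the grasp point. The pads swing forward as they close: fully open they stand 13 mm farther back than shut.
Start: joints at [1.063, 0.411, -0.013, 1.596, 0.006, 1.134, -0.082], TCP at [0.266, -0.566, 0.231] pointing down, gripper open.
Joint ranges: [-2.95, 2.95], [-0.29, 1.99], [-1.47, 1.44], [0.14, 2.54], [-1.03, 4.17], [0.13, 1.85], [-2.86, 2.86]. Speed limits (rad/s): [2.39, 2.39, 3.01, 3.01, 3.14, 3.14, 3.14].

## Interface

Orientations are given as [roll, pitch, yaw] about the fixed x, y, z axes, in that order (R = Rz(yaw) Ry(pitch) Rx(roll)).
In Python, from cell import manip gives the robot as it stands.
- The arm moves only by the tool carry_out, never from a script. Its argument "steps" is a list of rows, each an object of numbers: "x", "y", "z": the shift along the tool's x, y, z scaled (see below); "ax", "ay", "az": the turn, a rotation vector about the tool's x, y, z scaled (see below); "gripper": the finger opening in mm, from 0 to 85.4. In form: [{"x": .., "y": .., "z": .., "ax": .., "ay": .., "az": .., "gripper": ..}, ...]. A call has exactly 10 rows; each row is the pose to reach, as a shift and turn from the pose commanded when the call began, along the tool's axes at that moment, turning the shorter way round; what a row does not reach only later rows make up. The controller multiplies each number of a shift by 500 mm and each number of a turn by pi rad. A row lasts 1/10 s, in which the tool goes at most 50 mm and 8.59 degrees, less where a joint would pass 70% of its speed; a pose out of reach is approached as far as the arm can. A call with a number of a shift or a turn outside -1 to 1 is refused whole. A call with a gripper value outside its range is refused whole. The fingers move at their own pace and stop on an object; "grip_force" is the grip in N (left out, the last holds). Time passes only in rows, so rows that repeat a pose let the fingers close, or fill a call up. It gives the time, the measured TCP pose, the force, the opening and the grip force at its end, in the units of the state.
- manip.get_state(): the state, without advancing time (a new reading comes with each control period).
- manip.get_image(name): name is "scene" or "top" or "wrist"; returns (picture, depth): 384x512x3 uint8, red, green, blue; 384x512 float32, m along the optical axis (not along the pixel's ray), 0 where there is no reading.
- manip.camera_model(name): a dict with "mtx" (3x3 intrinsics, pixels), "k1" (the pictures are not rectified: a ray, as slopes to the right and down, at radius r is drawn at 1 + k1 r^2 times it, then the intrinsics apply), "R" (3x3) and "t" (3): a world point X has camera coordinates R X + t; the wrist camera has in their place "tool_from_camera" (4x4, takes a point from camera to tool coordinates, whose origin is the TCP and whose axes are the flange's). Camera axes: x right, y down, z forward; pixel columns grow to the right and rows downward; lengths in m; the calibration is good to about 2 mm. A picture is of the moment at which its call begins: read the wrist's pose just before it. camera_model takes no time and is no camera call.
- manip.close_job(): hands the job in; it is judged then, once.
Trained networks look in the newest picture that a camera, given by its name, has taken for a name from the list of things; names that differ only in an ending like _2 or _b are one class to them, and where a whole thing is asked for, a point or a joint stands for the part that bears it (a point fixed in the world has none). Each returns a list of dicts, best first, with "conf" (0 to 1); they miss things now and then, are a little off and sometimes report something else, mostly with a low value. They report only what shows in the picture. A call takes as long as a camera call.
- manip.boxes_of(name, camera): "rect" ([left, top, right, bottom] in pixels, round what is visible of it).
- manip.outline_of(name, camera): "pixels" (384x512 bool, what is visible of it) and "rect" ([left, top, right, bottom] in pixels, round what is visible of it).
The state is a dict: "t": time; "joint_positions": joint angles; "joint_vel": joint speeds; "joint_efforts": joint torques, N m; "tool_pos": TCP position; "tool_rot": TCP orientation; "force": force on the tool from outside, world axes, zero at the start; "ft_torque": the same for the moment, N m; "width": finger opening in m; "gripper_force": force on a finger pad.
Only numpy, scipy, OpenCV 4.12 (cv2) and the standard library are available. Lean on these libraries where they do the work, as an engineer would, in place of code of your own. Each camera call takes 0.05 s, during which the arm holds its last target. There are 200 camera calls.

## Task

Take the wooden serving board out of the slanted drying stand and lean it against the far, customer side of the dark wooden tea box (the side away from you): one long edge standing on the counter, parallel to the box and centred on it, sloping back toward you at about 30 degrees from upright with its back resting on the box's top edge. Set it down at that slope before you let go, then leave it leaning by itself. Do not shove the tea box or disturb the other things on the counter.

Things in the scene. Friction and masses are not known exactly. Their poses are not given: they have to be found in the camera images.
- board: Pale birch serving board, plain slab 172 x 262 x 16 mm, 0.38 kg. Origin: centre of its underside; x along the 172 mm side, y along the 262 mm side, z through the thickness (solid from z = 0 to 16 mm). It starts in the stand on a long edge, 30 degrees from upright, top edge toward the robot: x points down the slope, y is level, z away from the robot and up.
- board_mid (a point): Centre of the serving board's volume (8 mm above its underside); axes as the board's. In the stand, the upper 70 mm of both faces are free: pinch the middle of the top edge across the 16 mm.
- stand: Fixed wooden drying stand, base 150 x 220 x 14 mm; two steel rods and a cross-bar on the robot's side carry the board's underside up to 95 mm from its foot along the slope; a lip 16 mm high on the far side stops the foot. The board slides out upward along its slope. Origin: centre of the base's underside; x away from the robot (yaw within 0.25 rad).
- tea_box: Loose dark walnut tea box, brass catch on the side facing the robot, 90 mm deep (x), 150 mm wide (y), 100 mm high, 1.6 kg, lid fixed. Origin: centre of its underside, on the counter (z = 0); x points away from the robot to the customer side (yaw within 0.25 rad). Far top edge at x = +45 mm, z = 100 mm. Stand and box may swap places left and right.
- tumbler: Bystander: steel tumbler with straw, 94 mm across, 238 mm high, near the back edge of the counter; origin under its centre.
- jug: Bystander: clear measuring jug with lid and handle, 116 x 158 x 206 mm, near the back edge; origin on its underside.
- syrup: Bystander: brown syrup bottle, 68 mm across, 281 mm high, near the back edge; origin under its centre.

How it is judged:
By the outcome, as a careful person would: the job done as asked, in the order asked, and still so for the second after the job is handed in, with the robot touching nothing.
It also fails if it takes over 43 s, if anything falls off the work surface, if the arm or the gripper's body presses on something with over 40 N, if the wrist force passes 120 N, or if a joint passes its speed limit or range.

## Working session

There is one attempt and no reset: what is moved stays moved. The work goes in short steps, Python scripts to look and compute and a tool call to move; the robot and the scene stay as the last step left them, time stands still between calls to the robot, and variables do not carry over. Pictures are saved under pics/ and viewed, at most 10 in all, crops included, and the job is handed in when it is done.

Besides the shell and the picture viewer there is one more tool, called after ">>>" as name([rows], argument=value, ...), one row to a line, values as JSON. carry_out: Moves the arm, as the interface text tells. Its arguments: {"type":"object","properties":{"steps":{"type":"array","items":{"type":"object","properties":{"x":{"type":"number"},"y":{"type":"number"},"z":{"type":"number"},"ax":{"type":"number"},"ay":{"type":"number"},"az":{"type":"number"},"gripper":{"type":"number"}}}},"grip_force":{"type":"number"}},"required":["steps"]}

```bash
ls; mkdir -p pics
cat > h.py <<'E'
import numpy as np, cv2
from cell import manip
from scipy.spatial.transform import Rotation as Ro
def world(name, depth, st=None):
    m=manip.camera_model(name); K=m["mtx"]; k1=m["k1"]; K=np.array(K)
    v,u=np.mgrid[0:384,0:512].astype(float)
    p=np.stack([u.ravel(),v.ravel()],1)[:,None]
    n=cv2.undistortPoints(p,K,np.array([k1,0,0,0.]))[:,0]
    z=depth.ravel().astype(float); C=np.c_[n*z[:,None],z]
    if name=="wrist":
        T=np.array(m["tool_from_camera"]); R=Ro.from_euler('xyz',st["tool_rot"]).as_matrix()
        W=(C@T[:3,:3].T+T[:3,3])@R.T+np.array(st["tool_pos"])
    else: W=(C-np.array(m["t"]))@np.array(m["R"])
    W[z<=0]=np.nan
    return W.reshape(384,512,3)
E
python3 - <<'E'
from h import *
ims=[]
print(manip.get_state())
for c in("scene","top"):
    im,d=manip.get_image(c); W=world(c,d); np.save(c+"W.npy",W); np.save(c+"I.npy",im); ims.append(im)
    for n in("board","stand","tea_box","tumbler","jug","syrup"):
        o=manip.outline_of(n,c)
        for k in o[:2]:
            P=W[k["pixels"]];P=P[~np.isnan(P[:,0])]
            print(c,n,round(k["conf"],2),k["rect"],len(P),np.round(np.percentile(P,[3,50,97],axis=0),3).tolist() if len(P) else 0)
        if o: np.save(f"{c}_{n}.npy",o[0]["pixels"])
cv2.imwrite("pics/a.png",cv2.resize(np.vstack(ims)[:,:,::-1],None,fx=.78,fy=.78))
E
```

```text
pics
{'t': 0.0, 'joint_positions': array([ 1.06281324,  0.41194552, -0.01271017,  1.59704647,  0.00565365,
        1.13431334, -0.08221084]), 'joint_vel': array([ 0.00014572,  0.00060322,  0.00053037, -0.00084557,  0.00111466,
        0.00027349,  0.00031874]), 'joint_efforts': array([-9.77989998e-05, -6.00637007e+01,  6.82505965e-01, -2.99416602e+01,
        1.38799820e-02,  1.07427718e-02, -9.39523147e-06]), 'tool_pos': array([ 0.26582066, -0.56509814,  0.23042369]), 'tool_rot': array([-3.13992385e+00,  1.68228760e-04,  4.39818062e-01]), 'force': array([-0.80499234, -0.20437576, -0.46126211]), 'ft_torque': array([ 0.02569951, -0.04764725, -0.02563731]), 'gripper_force': 0.0, 'width': 0.08537566060518595}
scene board 0.56 [308.2, 155.3, 431.7, 230.9] 2345 [[0.436, -0.369, 0.001], [0.454, -0.194, 0.133], [0.582, -0.108, 0.169]]
scene stand 0.67 [305.2, 183.7, 418.9, 259.8] 3781 [[0.411, -0.34, 0.002], [0.464, -0.224, 0.013], [0.519, -0.13, 0.097]]
scene tea_box 0.56 [173.0, 208.2, 258.9, 299.3] 5447 [[0.47, 0.05, 0.005], [0.492, 0.136, 0.088], [0.563, 0.199, 0.101]]
scene tumbler 0.8
[... 838 characters left out ...]
3 [306.3, 226.3, 446.4, 282.3] 6924 [[0.44, -0.36, 0.029], [0.481, -0.237, 0.115], [0.532, -0.113, 0.169]]
top tea_box 0.76 [162.9, 207.1, 234.7, 262.0] 3199 [[0.481, 0.051, 0.088], [0.526, 0.121, 0.1], [0.572, 0.193, 0.104]]
top tumbler 0.89 [127.2, 85.6, 175.1, 138.6] 1961 [[0.736, 0.17, 0.032], [0.77, 0.206, 0.155], [0.815, 0.249, 0.189]]
top tumbler 0.3 [306.6, 226.8, 448.6, 283.0] 6859 [[0.44, -0.36, 0.03], [0.482, -0.238, 0.115], [0.532, -0.113, 0.169]]
top jug 0.58 [240.2, 64.1, 296.8, 146.5] 3716 [[0.714, -0.077, 0.055], [0.763, -0.024, 0.203], [0.836, 0.027, 0.208]]
top syrup 0.86 [327.5, 69.0, 374.3, 129.0] 1673 [[0.76, -0.216, 0.029], [0.785, -0.185, 0.169], [0.814, -0.162, 0.28]]
```

View pics/a.png

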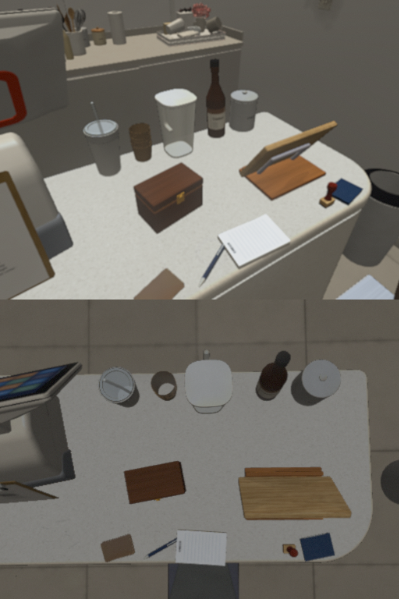

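The board sits in the stand on the right (full-size top view about (377, 253)). The tea box is on the left (about (199, 235)), and there is free counter beyond it up to the jug. Next I fit the poses.

```bash
cat >> h.py <<'E'
def boxfit(P,zt=.1):
    P=P[~np.isnan(P[:,0])]; P=P[abs(P[:,2]-zt)<.01]
    (c,s,a)=cv2.minAreaRect((P[:,:2]*1000).astype(np.float32)); return c,s,a,np.median(P[:,2])
def plane(P):
    P=P[~np.isnan(P).any(1)]
    for _ in range(6):
        c=P.mean(0); n=np.linalg.svd(P-c,full_matrices=False)[2][2]; n*=np.sign(n[2]); r=(P-c)@n
        P=P[abs(r)<max(.002,2*r.std())] if _<5 else P
    return c,n,P,r.std()
def boardfit(P):
    c,n,Q,s=plane(P)
    bx=np.cross(np.array([-n[1],n[0],0])/np.hypot(n[0],n[1]),n)
    if bx[2]>0: bx=-bx
    by=np.cross(n,bx); ab=np.c_[(Q-c)@bx,(Q-c)@by]
    rect=cv2.minAreaRect((ab*1000).astype(np.float32))
    lo,hi=np.percentile(ab,[.5,99.5],axis=0)
    top=c+bx*lo[0]+by*(lo[1]+hi[1])/2   # top-edge middle on upper face
    return dict(n=n,bx=bx,by=by,top=top,size=hi-lo,rect=rect,res=s,tilt=np.degrees(np.arcsin(n[2])),yaw=np.arctan2(n[1],n[0]))
def go(pos,R,st=None):
    st=st or manip.get_state(); R0=Ro.from_euler('xyz',st["tool_rot"])
    d=R0.inv().apply(np.array(pos)-st["tool_pos"])/.5; r=(R0.inv()*Ro.from_matrix(R)).as_rotvec()/np.pi
    return np.round(d,4),np.round(r,4)
E
python3 - <<'E'
from h import *
W=np.load("topW.npy");k=cv2.erode
er=lambda m,n:cv2.erode(m.astype(np.uint8),np.ones((n,n)))>0
mb=np.load("top_board.npy"); mt=np.load("top_tea_box.npy")
print(boxfit(W[mt])); print(boxfit(W[er(mt,3)]))
b=boardfit(W[er(mb,3)]); [print(k,np.round(v,4) if k!="rect" else v) for k,v in b.items()]
S=np.load("sceneW.npy"); print("scene",boxfit(S[np.load("scene_tea_box.npy")]))
# box far edge: fit
R=np.c_[b["by"],b["n"],b["bx"]]; mid=b["top"]-.008*b["n"]
for dep in(-.09,.03): p=mid+dep*b["bx"]; print(dep,p,go(p,R),Ro.from_matrix(R).as_euler('xyz'))
E
```

```text
((524.8003540039062, 123.58850860595703), (92.07882690429688, 149.7118377685547), 10.16843318939209, np.float64(0.10023097190675964))
((523.9265747070312, 122.33943176269531), (89.91686248779297, 147.58810424804688), 9.846795082092285, np.float64(0.10027797124216803))
n [ 8.628e-01 -8.000e-04  5.055e-01]
bx [ 5.055e-01 -5.000e-04 -8.628e-01]
by [9.e-04 1.e+00 0.e+00]
top [ 0.4489 -0.2361  0.1716]
size [0.1672 0.2557]
rect ((7.298484802246094, 0.553009033203125), (173.05606079101562, 259.80926513671875), 0.3134578466415405)
res 0.0009
tilt 30.3642
yaw -0.0009
scene ((523.3011474609375, 121.9171142578125), (91.03315734863281, 151.0101318359375), 10.25892448425293, np.float64(0.09918547241439703))
-0.09 [ 0.39649289 -0.23608526  0.24516824] (array([ 0.5165, -0.4852, -0.0277]), array([-0.1502,  0.0952, -0.3509])) [2.61163696 0.         1.56988335]
0.03 [ 0.45715228 -0.23614064  0.1416287 ] (array([ 0.6263, -0.4334,  0.1794]), array([-0.1502,  0.0952, -0.3509])) [2.61163696 0.         1.56988335]
```

>>> carry_out([
  {"x": 0.052, "y": -0.049, "z": -0.003, "ax": -0.015, "ay": 0.0095, "az": -0.035, "gripper": 60},
  {"x": 0.115, "y": -0.107, "z": -0.006, "ax": -0.033, "ay": 0.021, "az": -0.077, "gripper": 60},
  {"x": 0.178, "y": -0.167, "z": -0.009, "ax": -0.052, "ay": 0.033, "az": -0.121, "gripper": 60},
  {"x": 0.241, "y": -0.226, "z": -0.013, "ax": -0.07, "ay": 0.044, "az": -0.164, "gripper": 60},
  {"x": 0.304, "y": -0.285, "z": -0.016, "ax": -0.088, "ay": 0.056, "az": -0.206, "gripper": 60},
  {"x": 0.367, "y": -0.345, "z": -0.02, "ax": -0.107, "ay": 0.068, "az": -0.249, "gripper": 60},
  {"x": 0.43, "y": -0.404, "z": -0.023, "ax": -0.125, "ay": 0.079, "az": -0.292, "gripper": 60},
  {"x": 0.485, "y": -0.455, "z": -0.026, "ax": -0.141, "ay": 0.089, "az": -0.33, "gripper": 60},
  {"x": 0.5165, "y": -0.485, "z": -0.028, "ax": -0.15, "ay": 0.095, "az": -0.351, "gripper": 60},
  {"x": 0.5165, "y": -0.485, "z": -0.028, "ax": -0.15, "ay": 0.095, "az": -0.351, "gripper": 60},
])

```text
t: 1.7
tool_pos: [0.3964, -0.2339, 0.2452]
tool_rot: [2.612, 0.001, 1.574]
force: [0.6, -0.6, 0.1]
width: 0.06
gripper_force: 0.0
```

Run:
```python
from h import *
st=manip.get_state(); print(st["tool_pos"],st["tool_rot"],st["joint_positions"].round(2),st["width"])
im,d=manip.get_image("wrist"); W=world("wrist",d,st)
o=manip.outline_of("board","wrist"); cv2.imwrite("pics/b.png",im[:,:,::-1])
for k in o[:2]:
    m=cv2.erode(k["pixels"].astype(np.uint8),np.ones((3,3)))>0
    print(k["conf"],k["rect"]); b=boardfit(W[m]); print({q:np.round(v,4) for q,v in b.items() if q!="rect"})
R=np.array([[0,.866,.5],[1,0,0],[0,.5,-.866]])
b=boardfit(W[cv2.erode(o[0]["pixels"].astype(np.uint8),np.ones((3,3)))>0])
p=np.array([.4489,-.2361,.1716])-.008*b["n"]+.028*b["bx"]; print(p,go(p,R,st))
```

```text
[ 0.39637842 -0.23394398  0.24521578] [2.61236102e+00 8.45587608e-04 1.57382666e+00] [ 1.06 -0.07 -0.36  2.27 -0.65  0.61  1.17] 0.060016405473441024
0.95 [247.0, 39.1, 266.3, 324.3]
{'n': array([-0.5084,  0.0022,  0.8611]), 'bx': array([-0.8611,  0.0037, -0.5084]), 'by': array([-0.0043, -1.    ,  0.    ]), 'top': array([ 0.4471, -0.2353,  0.1701]), 'size': array([0.0142, 0.2465]), 'res': np.float64(0.0007), 'tilt': np.float64(59.4418), 'yaw': np.float64(3.1373)}
[ 0.42885632 -0.23601353  0.15047552] (array([-0.0042, -0.0396,  0.1963]), array([ 0.0018, -0.0003,  0.001 ]))
```

View pics/b.png

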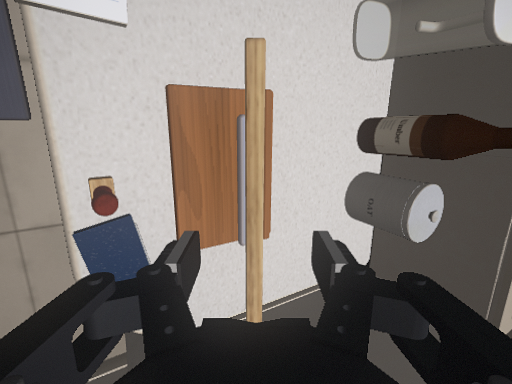

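The board's edge face is at columns 247–266, between the fingers, and the approach is clear. I'm going in and gripping.

>>> carry_out([
  {"x": -0.001, "z": 0.05, "gripper": 60},
  {"x": -0.002, "z": 0.11, "gripper": 60},
  {"x": -0.003, "z": 0.17, "gripper": 60},
  {"x": -0.004, "z": 0.21, "gripper": 60},
  {"x": -0.004, "z": 0.238, "gripper": 60},
  {"x": -0.004, "z": 0.238, "gripper": 60},
  {"x": -0.004, "z": 0.238, "gripper": 0},
  {"x": -0.004, "z": 0.238, "gripper": 0},
  {"x": -0.004, "z": 0.238, "gripper": 0},
  {"x": -0.004, "z": 0.238, "gripper": 0},
], grip_force=70)

```text
$.steps[0]: bad value
```

>>> carry_out([
  {"x": -0.001, "y": 0, "z": 0.05, "ax": 0, "ay": 0, "az": 0, "gripper": 60},
  {"x": -0.002, "y": 0, "z": 0.11, "ax": 0, "ay": 0, "az": 0, "gripper": 60},
  {"x": -0.003, "y": 0, "z": 0.17, "ax": 0, "ay": 0, "az": 0, "gripper": 60},
  {"x": -0.004, "y": 0, "z": 0.21, "ax": 0, "ay": 0, "az": 0, "gripper": 60},
  {"x": -0.004, "y": 0, "z": 0.238, "ax": 0, "ay": 0, "az": 0, "gripper": 60},
  {"x": -0.004, "y": 0, "z": 0.238, "ax": 0, "ay": 0, "az": 0, "gripper": 60},
  {"x": -0.004, "y": 0, "z": 0.238, "ax": 0, "ay": 0, "az": 0, "gripper": 0},
  {"x": -0.004, "y": 0, "z": 0.238, "ax": 0, "ay": 0, "az": 0, "gripper": 0},
  {"x": -0.004, "y": 0, "z": 0.238, "ax": 0, "ay": 0, "az": 0, "gripper": 0},
  {"x": -0.004, "y": 0, "z": 0.238, "ax": 0, "ay": 0, "az": 0, "gripper": 0},
], grip_force=70)

```text
t: 2.8
tool_pos: [0.4564, -0.2388, 0.1432]
tool_rot: [2.612, 0.001, 1.569]
force: [-1.5, -0.7, 1.3]
width: 0.015
gripper_force: 69.9
```

>>> carry_out([
  {"x": 0, "y": 0.002, "z": -0.02, "ax": 0, "ay": 0, "az": 0, "gripper": 0},
  {"x": 0, "y": 0.002, "z": -0.055, "ax": 0, "ay": 0, "az": 0, "gripper": 0},
  {"x": 0, "y": 0.003, "z": -0.09, "ax": 0, "ay": 0, "az": 0, "gripper": 0},
  {"x": 0, "y": 0.003, "z": -0.13, "ax": 0, "ay": 0, "az": 0, "gripper": 0},
  {"x": 0, "y": 0.004, "z": -0.17, "ax": 0, "ay": 0, "az": 0, "gripper": 0},
  {"x": 0, "y": 0.006, "z": -0.205, "ax": 0, "ay": 0, "az": 0, "gripper": 0},
  {"x": 0, "y": 0.02, "z": -0.24, "ax": 0, "ay": 0, "az": 0, "gripper": 0},
  {"x": 0, "y": 0.045, "z": -0.28, "ax": 0, "ay": 0, "az": 0, "gripper": 0},
  {"x": 0, "y": 0.065, "z": -0.31, "ax": 0, "ay": 0, "az": 0, "gripper": 0},
  {"x": 0, "y": 0.065, "z": -0.31, "ax": 0, "ay": 0, "az": 0, "gripper": 0},
])

```text
t: 3.8
tool_pos: [0.4067, -0.2386, 0.2955]
tool_rot: [2.61, 0.004, 1.57]
force: [0.7, -0.7, -3.2]
width: 0.0147
gripper_force: 69.4
```

Run:
```python
from h import *
st=manip.get_state(); print(st["tool_pos"],st["tool_rot"],st["joint_positions"].round(2),st["width"],st["force"])
im,d=manip.get_image("top"); W=world("top",d); o=manip.outline_of("board","top")
b=boardfit(W[cv2.erode(o[0]["pixels"].astype(np.uint8),np.ones((3,3)))>0]); print(o[0]["conf"],{q:np.round(v,4) for q,v in b.items()if q!="rect"},b["rect"])
R0=Ro.from_euler('xyz',st["tool_rot"]).as_matrix(); print("top in tool",R0.T@(b["top"]-st["tool_pos"]),"bx in tool",R0.T@b["bx"],R0.T@b["n"])
yaw=.177; c=np.array([.5245,.123]); ex=np.array([np.cos(yaw),np.sin(yaw),0]); ez=np.array([0,0,1.])
bz=.866*ex+.5*ez; bx=.5*ex-.866*ez; by=np.cross(bz,bx); R=np.c_[by,bz,bx]
foot=np.r_[c,0]+ex*.1027; topm=foot-.172*bx+.008*bz
p=topm+.030*bx+by*-.003; print("final",p)
for off in((.03,.17),(.03,.05)): q=p+ex*off[0]+ez*off[1]; print(off,q,go(q,R,st))
cv2.imwrite("pics/c.png",im[:,:,::-1])
```

```text
[ 0.40666475 -0.23864827  0.29547381] [2.61014457 0.00409524 1.56987582] [ 1.06 -0.12 -0.36  2.18 -0.57  0.72  1.06] 0.014725542195029737 [ 0.72821285 -0.72763879 -3.20117105]
0.69 {'n': array([ 8.636e-01, -6.000e-04,  5.043e-01]), 'bx': array([ 5.043e-01, -4.000e-04, -8.636e-01]), 'by': array([7.e-04, 1.e+00, 0.e+00]), 'top': array([ 0.4006, -0.2364,  0.3237]), 'size': array([0.167 , 0.2561]), 'res': np.float64(0.0009), 'tilt': np.float64(30.282), 'yaw': np.float64(-0.0007)} ((5.987510681152344, -0.3204498291015625), (260.08709716796875, 171.52894592285156), 89.3875503540039)
top in tool [ 0.00213407  0.00907856 -0.02744273] bx in tool [ 0.00363717 -0.00292398  0.99998911] [-0.00189257  0.99999391  0.00293088]
final [0.5630527  0.12684851 0.126972  ]
(0.03, 0.17) [0.59258399 0.13213083 0.296972  ] (array([0.7419, 0.323 , 0.1829]), array([ 0.0024,  0.0296, -0.0483]))
(0.03, 0.05) [0.59258399 0.13213083 0.176972  ] (array([0.7429, 0.2014, 0.3898]), array([ 0.0024,  0.0296, -0.0483]))
```

View pics/c.png

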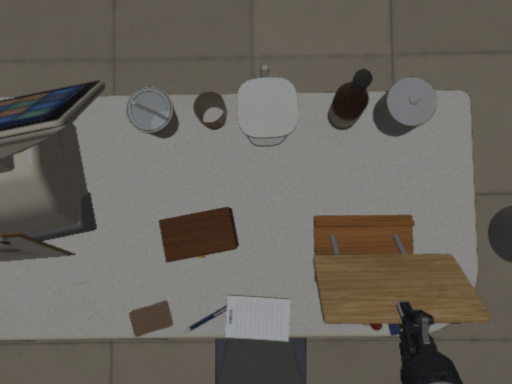

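The board is held square in the gripper and is clear of the stand, with its foot at about z 0.167. The box hasn't moved (pixel (199, 235)). Next I carry it over the far side of the box.

>>> carry_out([
  {"x": 0.029, "y": 0.012, "z": 0.007, "ax": 0, "ay": 0.001, "az": -0.002, "gripper": 0},
  {"x": 0.088, "y": 0.036, "z": 0.02, "ax": 0, "ay": 0.0035, "az": -0.006, "gripper": 0},
  {"x": 0.169, "y": 0.068, "z": 0.039, "ax": 0.001, "ay": 0.007, "az": -0.011, "gripper": 0},
  {"x": 0.258, "y": 0.104, "z": 0.059, "ax": 0.001, "ay": 0.01, "az": -0.017, "gripper": 0},
  {"x": 0.346, "y": 0.14, "z": 0.079, "ax": 0.001, "ay": 0.014, "az": -0.023, "gripper": 0},
  {"x": 0.435, "y": 0.175, "z": 0.099, "ax": 0.001, "ay": 0.0175, "az": -0.0285, "gripper": 0},
  {"x": 0.523, "y": 0.211, "z": 0.119, "ax": 0.002, "ay": 0.021, "az": -0.034, "gripper": 0},
  {"x": 0.611, "y": 0.247, "z": 0.139, "ax": 0.002, "ay": 0.0245, "az": -0.04, "gripper": 0},
  {"x": 0.685, "y": 0.277, "z": 0.156, "ax": 0.0022, "ay": 0.0275, "az": -0.045, "gripper": 0},
  {"x": 0.737, "y": 0.297, "z": 0.168, "ax": 0.0024, "ay": 0.0296, "az": -0.0483, "gripper": 0},
])

```text
t: 4.9
tool_pos: [0.5758, 0.1277, 0.2932]
tool_rot: [2.623, -0.004, 1.745]
force: [0.3, -2.0, -2.9]
width: 0.0145
gripper_force: 69.3
```

```bash
cat > m.py <<'E'
from h import *
st=manip.get_state(); print(st["tool_pos"],st["tool_rot"],st["joint_positions"].round(2),st["width"],st["force"])
im,d=manip.get_image("top"); W=world("top",d); o=manip.outline_of("board","top"); t=manip.outline_of("tea_box","top")
b=boardfit(W[cv2.erode(o[0]["pixels"].astype(np.uint8),np.ones((3,3)))>0]); print(o[0]["conf"],{q:np.round(v,4) for q,v in b.items()if q!="rect"})
if t: print("box",t[0]["conf"],boxfit(W[t[0]["pixels"]]))
yaw=.177; c=np.array([.5245,.123]); ex=np.array([np.cos(yaw),np.sin(yaw),0]); ez=np.array([0,0,1.])
bz=.866*ex+.5*ez; bx=.5*ex-.866*ez; by=np.cross(bz,bx); R=np.c_[by,bz,bx]
B=np.c_[b["by"],b["n"],b["bx"]]
# measured board (top middle corrected 2.4 mm for erosion) -> underside foot in box frame
foot=b["top"]-.0025*b["bx"]+.172*b["bx"]-.016*b["n"]-np.r_[c,0]
print("foot in box frame x,y,z", foot@ex,foot@by,foot[2],"tilt",b["tilt"],"yaw err",b["yaw"]-yaw)
T=Ro.from_euler('xyz',st["tool_rot"]).as_matrix()
Rg=R@B.T@T  # tool rotation correcting board
print("rot", go(st["tool_pos"],Rg,st)[1])
for tgt in((.112,0,.03),(.1065,0,.004),(.1027,0,0)):
    f=np.r_[c,0]+ex*tgt[0]+by*tgt[1]+ez*tgt[2]
    off=B.T@((np.array(st["tool_pos"])-np.r_[c,0])-foot)
    print(tgt,go(f+R@off,Rg,st)[0], f+R@off)
E
python3 m.py
```

```text
[0.57582376 0.12768558 0.29315972] [ 2.62300663 -0.0038374   1.74521671] [ 0.69  0.15 -1.11  1.99  0.42  0.6  -0.5 ] 0.014504478278244679 [ 0.27405758 -2.0119151  -2.90218971]
0.68 {'n': array([0.8581, 0.1488, 0.4914]), 'bx': array([ 0.4842,  0.084 , -0.8709]), 'by': array([-0.1709,  0.9853,  0.    ]), 'top': array([0.5699, 0.1266, 0.3221]), 'size': array([0.1672, 0.2543]), 'res': np.float64(0.0006), 'tilt': np.float64(29.4337), 'yaw': np.float64(0.1717)}
box 0.81 ((525.4054565429688, 95.11636352539062), (87.7633056640625, 93.46720886230469), 10.49521541595459, np.float64(0.10021672797732245))
foot in box frame x,y,z 0.11466856619746338 -0.004791121365283913 0.16663514693562292 tilt 29.433722185519954 yaw err -0.005266603538515102
rot [-0.0031  0.0008 -0.0015]
(0.112, 0, 0.03) [ 0.0078 -0.1429  0.2346] [0.57118286 0.13138404 0.15588897]
(0.1065, 0, 0.004) [ 0.0076 -0.1782  0.2743] [0.56576879 0.13041562 0.12988897]
(0.1027, 0, 0) [ 0.0076 -0.1888  0.2775] [0.56202816 0.12974652 0.12588897]
```

>>> carry_out([
  {"x": 0.001, "y": -0.008, "z": 0.013, "ax": -0.001, "ay": 0, "az": 0, "gripper": 0},
  {"x": 0.002, "y": -0.025, "z": 0.041, "ax": -0.002, "ay": 0, "az": -0.001, "gripper": 0},
  {"x": 0.003, "y": -0.045, "z": 0.074, "ax": -0.003, "ay": 0.001, "az": -0.001, "gripper": 0},
  {"x": 0.004, "y": -0.065, "z": 0.107, "ax": -0.003, "ay": 0.001, "az": -0.0015, "gripper": 0},
  {"x": 0.005, "y": -0.085, "z": 0.14, "ax": -0.003, "ay": 0.001, "az": -0.0015, "gripper": 0},
  {"x": 0.006, "y": -0.105, "z": 0.172, "ax": -0.003, "ay": 0.001, "az": -0.0015, "gripper": 0},
  {"x": 0.007, "y": -0.122, "z": 0.2, "ax": -0.003, "ay": 0.001, "az": -0.0015, "gripper": 0},
  {"x": 0.008, "y": -0.135, "z": 0.222, "ax": -0.003, "ay": 0.001, "az": -0.0015, "gripper": 0},
  {"x": 0.008, "y": -0.143, "z": 0.235, "ax": -0.003, "ay": 0.001, "az": -0.0015, "gripper": 0},
  {"x": 0.008, "y": -0.143, "z": 0.235, "ax": -0.003, "ay": 0.001, "az": -0.0015, "gripper": 0},
])

```text
t: 6.05
tool_pos: [0.5704, 0.1297, 0.1553]
tool_rot: [2.615, -0.004, 1.751]
force: [1.0, 0.1, -2.1]
width: 0.0149
gripper_force: 69.5
```

```bash
python3 m.py
python3 - <<'E'
from h import *
im,d=manip.get_image("scene"); cv2.imwrite("pics/d.png",im[:,:,::-1])
E
```

```text
[0.5703585  0.12966306 0.15525422] [ 2.61493968 -0.00369381  1.75063349] [ 0.29  0.3  -0.74  2.19  1.02  0.35 -1.1 ] 0.014949039756972201 [ 1.04907389  0.07456647 -2.10762635]
0.59 {'n': array([0.8532, 0.1526, 0.4988]), 'bx': array([ 0.491 ,  0.0878, -0.8667]), 'by': array([-0.1761,  0.9844,  0.    ]), 'top': array([0.5638, 0.129 , 0.1845]), 'size': array([0.166 , 0.2526]), 'res': np.float64(0.0008), 'tilt': np.float64(29.9228), 'yaw': np.float64(0.177)}
box 0.66 ((517.5576782226562, 121.54800415039062), (71.99166870117188, 148.09451293945312), 10.304275512695312, np.float64(0.1003241863141216))
foot in box frame x,y,z 0.11045661333160595 -0.0010460448360233646 0.02961208839232593 tilt 29.92283281174748 yaw err 1.5814230784616523e-05
rot [-0.0004 -0.      0.    ]
(0.112, 0, 0.03) [0.0021 0.0027 0.0009] [0.5715267  0.13093576 0.15555205]
(0.1065, 0, 0.004) [ 0.0019 -0.033   0.0403] [0.56611263 0.12996734 0.12955205]
(0.1027, 0, 0) [ 0.0019 -0.0436  0.0434] [0.562372   0.12929824 0.12555205]
```

View pics/d.png

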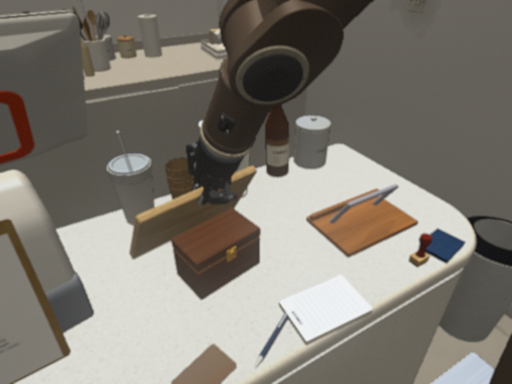

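The board (pixels 135–258, 170–250) hangs parallel behind the box (about (217, 250)), and the box hasn't been touched. I'll lower it until it's almost on the counter.

>>> carry_out([
  {"x": 0.001, "y": -0.004, "z": 0.005, "ax": 0, "ay": 0, "az": 0, "gripper": 0},
  {"x": 0.001, "y": -0.009, "z": 0.011, "ax": 0, "ay": 0, "az": 0, "gripper": 0},
  {"x": 0.002, "y": -0.014, "z": 0.017, "ax": 0, "ay": 0, "az": 0, "gripper": 0},
  {"x": 0.002, "y": -0.019, "z": 0.023, "ax": 0, "ay": 0, "az": 0, "gripper": 0},
  {"x": 0.002, "y": -0.024, "z": 0.029, "ax": 0, "ay": 0, "az": 0, "gripper": 0},
  {"x": 0.002, "y": -0.028, "z": 0.034, "ax": 0, "ay": 0, "az": 0, "gripper": 0},
  {"x": 0.002, "y": -0.031, "z": 0.038, "ax": 0, "ay": 0, "az": 0, "gripper": 0},
  {"x": 0.002, "y": -0.033, "z": 0.04, "ax": 0, "ay": 0, "az": 0, "gripper": 0},
  {"x": 0.002, "y": -0.033, "z": 0.04, "ax": 0, "ay": 0, "az": 0, "gripper": 0},
  {"x": 0.002, "y": -0.033, "z": 0.04, "ax": 0, "ay": 0, "az": 0, "gripper": 0},
])

```text
t: 7.25
tool_pos: [0.5679, 0.1326, 0.1321]
tool_rot: [2.611, -0.004, 1.753]
force: [-0.2, 0.5, -3.0]
width: 0.0146
gripper_force: 69.5
```

```bash
python3 m.py
```

```text
[0.56794705 0.13261353 0.13207514] [ 2.61064577 -0.00434403  1.75322427] [ 0.2   0.33 -0.66  2.22  1.2   0.31 -1.29] 0.014599207907869918 [-0.18846776  0.45326876 -3.01337552]
0.65 {'n': array([0.8509, 0.1543, 0.5022]), 'bx': array([ 0.4941,  0.0896, -0.8648]), 'by': array([-0.1784,  0.984 ,  0.    ]), 'top': array([0.5615, 0.1319, 0.161 ]), 'size': array([0.1646, 0.2526]), 'res': np.float64(0.0008), 'tilt': np.float64(30.143), 'yaw': np.float64(0.1794)}
box 0.74 ((516.099853515625, 121.41041564941406), (70.14659881591797, 148.57652282714844), 10.368475914001465, np.float64(0.10015318713348531))
foot in box frame x,y,z 0.10929221056687985 0.0023595209624911184 0.006342548660897755 tilt 30.142971294154975 yaw err 0.0023571230717615577
rot [ 0.0008 -0.0004  0.0007]
(0.112, 0, 0.03) [-0.0042  0.0293 -0.038 ] [0.57130887 0.13097305 0.15589039]
(0.1065, 0, 0.004) [-0.0044 -0.0065  0.0012] [0.5658948  0.13000462 0.12989039]
(0.1027, 0, 0) [-0.0044 -0.0171  0.0043] [0.56215417 0.12933553 0.12589039]
```

>>> carry_out([
  {"x": -0.001, "y": -0.003, "z": 0.002, "ax": 0, "ay": 0, "az": 0, "gripper": 0},
  {"x": -0.002, "y": -0.005, "z": 0.004, "ax": 0, "ay": 0, "az": 0, "gripper": 0},
  {"x": -0.003, "y": -0.007, "z": 0.005, "ax": 0, "ay": 0, "az": 0, "gripper": 0},
  {"x": -0.004, "y": -0.009, "z": 0.006, "ax": 0, "ay": 0, "az": 0, "gripper": 0},
  {"x": -0.004, "y": -0.01, "z": 0.007, "ax": 0, "ay": 0, "az": 0, "gripper": 0},
  {"x": -0.004, "y": -0.011, "z": 0.008, "ax": 0, "ay": 0, "az": 0, "gripper": 0},
  {"x": -0.004, "y": -0.011, "z": 0.008, "ax": 0, "ay": 0, "az": 0, "gripper": 0},
  {"x": -0.004, "y": -0.011, "z": 0.008, "ax": 0, "ay": 0, "az": 0, "gripper": 0},
  {"x": -0.004, "y": -0.011, "z": 0.008, "ax": 0, "ay": 0, "az": 0, "gripper": 0},
  {"x": -0.004, "y": -0.011, "z": 0.008, "ax": 0, "ay": 0, "az": 0, "gripper": 0},
])

```text
t: 8.4
tool_pos: [0.5667, 0.1318, 0.1287]
tool_rot: [2.605, -0.004, 1.756]
force: [-15.1, -1.0, 26.8]
width: 0.0147
gripper_force: 74.3
```

```bash
python3 m.py
```

```text
[0.56669752 0.13183942 0.1287114 ] [ 2.6052357  -0.00396538  1.75561078] [ 0.19  0.33 -0.64  2.23  1.25  0.3  -1.34] 0.014732667022221282 [-15.14407733  -1.02602676  26.77420542]
0.86 {'n': array([0.8476, 0.1565, 0.507 ]), 'bx': array([ 0.4985,  0.0921, -0.862 ]), 'by': array([-0.1816,  0.9834,  0.    ]), 'top': array([0.5602, 0.1304, 0.1576]), 'size': array([0.165 , 0.2526]), 'res': np.float64(0.0008), 'tilt': np.float64(30.4626), 'yaw': np.float64(0.1826)}
box 0.93 ((515.2427368164062, 121.94735717773438), (68.37602233886719, 149.7262725830078), 10.369451522827148, np.float64(0.10019096436439606))
foot in box frame x,y,z 0.10862230253061417 0.0014328569854180975 0.0033855598781836506 tilt 30.46255302999968 yaw err 0.005597904212326865
rot [ 0.0026 -0.0009  0.0015]
(0.112, 0, 0.03) [-0.002   0.0353 -0.0422] [0.57120816 0.13156321 0.15584717]
(0.1065, 0, 0.004) [-0.0021 -0.0008 -0.0031] [0.56579409 0.13059479 0.12984717]
(0.1027, 0, 0) [-0.0021 -0.0114 -0.0001] [0.56205346 0.1299257  0.12584717]
```

>>> carry_out([
  {"x": 0, "y": 0.002, "z": -0.003, "ax": 0.0004, "ay": 0, "az": 0.0004, "gripper": 0},
  {"x": 0, "y": 0.003, "z": -0.0055, "ax": 0.0008, "ay": 0, "az": 0.0007, "gripper": 0},
  {"x": -0.001, "y": 0.003, "z": -0.0055, "ax": 0.0008, "ay": 0, "az": 0.0007, "gripper": 0},
  {"x": -0.001, "y": 0.001, "z": -0.0065, "ax": 0.0008, "ay": 0, "az": 0.0007, "gripper": 0},
  {"x": -0.002, "y": 0, "z": -0.007, "ax": 0.0008, "ay": 0, "az": 0.0007, "gripper": 0},
  {"x": -0.002, "y": -0.001, "z": -0.0075, "ax": 0.0008, "ay": 0, "az": 0.0007, "gripper": 0},
  {"x": -0.002, "y": -0.002, "z": -0.008, "ax": 0.0008, "ay": 0, "az": 0.0007, "gripper": 0},
  {"x": -0.002, "y": -0.003, "z": -0.0085, "ax": 0.0008, "ay": 0, "az": 0.0007, "gripper": 0},
  {"x": -0.002, "y": -0.003, "z": -0.0085, "ax": 0.0008, "ay": 0, "az": 0.0007, "gripper": 0},
  {"x": -0.002, "y": -0.003, "z": -0.0085, "ax": 0.0008, "ay": 0, "az": 0.0007, "gripper": 0},
])

```text
t: 9.55
tool_pos: [0.5626, 0.1284, 0.1288]
tool_rot: [2.613, -0.005, 1.751]
force: [1.2, 1.6, 2.7]
width: 0.0149
gripper_force: 69.9
```

```bash
python3 m.py
```

```text
[0.56260685 0.12839989 0.12882823] [ 2.61292191 -0.005289    1.75100539] [ 0.2   0.33 -0.65  2.23  1.22  0.3  -1.31] 0.014935909922859153 [1.21413287 1.56810818 2.74054334]
0.82 {'n': array([0.8475, 0.157 , 0.5071]), 'bx': array([ 0.4986,  0.0924, -0.8619]), 'by': array([-0.1822,  0.9833,  0.    ]), 'top': array([0.556 , 0.1273, 0.1582]), 'size': array([0.1652, 0.2525]), 'res': np.float64(0.0008), 'tilt': np.float64(30.4683), 'yaw': np.float64(0.1832)}
box 0.88 ((514.0315551757812, 121.264892578125), (62.232032775878906, 148.81851196289062), 9.96806526184082, np.float64(0.10026624076298182))
foot in box frame x,y,z 0.10395275829376338 -0.0008302936105193219 0.003981770875195733 tilt 30.468276946890303 yaw err 0.006217340438289143
rot [ 0.0026 -0.001   0.0017]
(0.112, 0, 0.03) [ 0.0027  0.0424 -0.0367] [0.57131465 0.13121463 0.15537397]
(0.1065, 0, 0.004) [0.0025 0.0067 0.0027] [0.56590058 0.13024621 0.12937397]
(0.1027, 0, 0) [ 0.0024 -0.0039  0.0057] [0.56215995 0.12957711 0.12537397]
```

>>> carry_out([
  {"x": 0, "y": -0.0005, "z": 0, "ax": 0.0005, "ay": -0.0005, "az": 0.0008, "gripper": 0},
  {"x": 0.001, "y": -0.001, "z": -0.001, "ax": 0.001, "ay": -0.001, "az": 0.0016, "gripper": 0},
  {"x": 0.001, "y": -0.0015, "z": -0.001, "ax": 0.001, "ay": -0.001, "az": 0.0016, "gripper": 0},
  {"x": 0.001, "y": -0.002, "z": -0.001, "ax": 0.001, "ay": -0.001, "az": 0.0016, "gripper": 0},
  {"x": 0.001, "y": -0.0025, "z": -0.001, "ax": 0.001, "ay": -0.001, "az": 0.0016, "gripper": 0},
  {"x": 0.001, "y": -0.003, "z": -0.001, "ax": 0.001, "ay": -0.001, "az": 0.0016, "gripper": 0},
  {"x": 0.001, "y": -0.0035, "z": -0.001, "ax": 0.001, "ay": -0.001, "az": 0.0016, "gripper": 0},
  {"x": 0.001, "y": -0.0035, "z": -0.001, "ax": 0.001, "ay": -0.001, "az": 0.0016, "gripper": 0},
  {"x": 0.001, "y": -0.0035, "z": -0.001, "ax": 0.001, "ay": -0.001, "az": 0.0016, "gripper": 0},
  {"x": 0.001, "y": -0.0035, "z": -0.001, "ax": 0.001, "ay": -0.001, "az": 0.0016, "gripper": 0},
])

```text
t: 10.7
tool_pos: [0.5615, 0.1287, 0.1288]
tool_rot: [2.615, -0.005, 1.745]
force: [6.0, 0.9, 2.9]
width: 0.0151
gripper_force: 69.8
```

```bash
python3 m.py
python3 - <<'E'
from h import *
im,d=manip.get_image("scene"); cv2.imwrite("pics/e.png",cv2.resize(im[140:300,110:290,::-1],None,fx=3,fy=3))
E
```

```text
[0.561461   0.12865979 0.12884462] [ 2.61500008 -0.00526745  1.74490165] [ 0.2   0.32 -0.65  2.23  1.21  0.31 -1.32] 0.015051762717418638 [5.98638613 0.94425314 2.89477494]
0.66 {'n': array([0.8491, 0.1506, 0.5063]), 'bx': array([ 0.4985,  0.0884, -0.8624]), 'by': array([-0.1746,  0.9846,  0.    ]), 'top': array([0.5551, 0.1276, 0.158 ]), 'size': array([0.1678, 0.2531]), 'res': np.float64(0.0008), 'tilt': np.float64(30.4152), 'yaw': np.float64(0.1755)}
box 0.67 ((512.4112548828125, 121.36275482177734), (62.540992736816406, 149.2903289794922), 10.218674659729004, np.float64(0.10018615111697499))
foot in box frame x,y,z 0.10298105966560422 -0.0009428663199070875 0.0036869049427389524 tilt 30.415240259707307 yaw err -0.0014650432126130097
rot [ 0.0023  0.0002 -0.0004]
(0.112, 0, 0.03) [ 0.002   0.0441 -0.0363] [0.57108439 0.13124139 0.15562627]
(0.1065, 0, 0.004) [0.0017 0.0084 0.0031] [0.56567032 0.13027296 0.12962627]
(0.1027, 0, 0) [ 0.0017 -0.0022  0.0062] [0.56192969 0.12960387 0.12562627]
```

View pics/e.png

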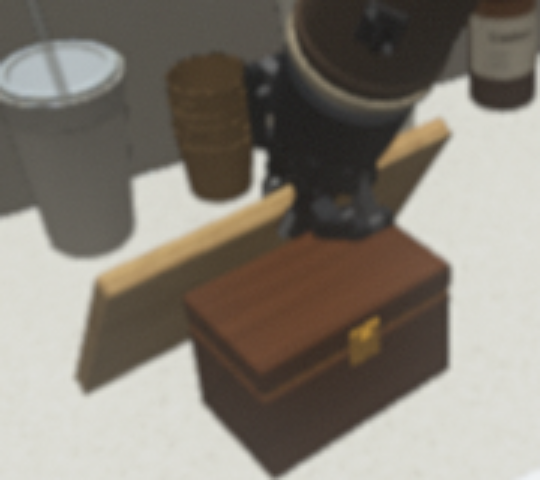

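The board touches the counter (vertical force about 6 N over free hang) and the box edge (about 6 N). It slopes 30.4° and is centred within 1 mm, so I'll open gently and only partway.

>>> carry_out([
  {"x": 0, "y": 0, "z": 0, "ax": 0, "ay": 0, "az": 0, "gripper": 18},
  {"x": 0, "y": 0, "z": 0, "ax": 0, "ay": 0, "az": 0, "gripper": 20},
  {"x": 0, "y": 0, "z": 0, "ax": 0, "ay": 0, "az": 0, "gripper": 24},
  {"x": 0, "y": 0, "z": 0, "ax": 0, "ay": 0, "az": 0, "gripper": 28},
  {"x": 0, "y": 0, "z": 0, "ax": 0, "ay": 0, "az": 0, "gripper": 32},
  {"x": 0, "y": 0, "z": 0, "ax": 0, "ay": 0, "az": 0, "gripper": 34},
  {"x": 0, "y": 0, "z": 0, "ax": 0, "ay": 0, "az": 0, "gripper": 34},
  {"x": 0, "y": 0, "z": 0, "ax": 0, "ay": 0, "az": 0, "gripper": 34},
  {"x": 0, "y": 0, "z": 0, "ax": 0, "ay": 0, "az": 0, "gripper": 34},
  {"x": 0, "y": 0, "z": 0, "ax": 0, "ay": 0, "az": 0, "gripper": 34},
], grip_force=20)

```text
t: 11.9
tool_pos: [0.5605, 0.1287, 0.1282]
tool_rot: [2.617, -0.005, 1.745]
force: [0.0, 0.0, 0.9]
width: 0.0342
gripper_force: 0.0
```

```bash
python3 m.py
```

```text
[0.56050684 0.12865233 0.12817954] [ 2.61654246 -0.00524065  1.74522101] [ 0.2   0.32 -0.65  2.24  1.21  0.31 -1.32] 0.03422587382148613 [0.03620331 0.04502568 0.85998855]
0.83 {'n': array([0.8352, 0.1499, 0.5291]), 'bx': array([ 0.5208,  0.0934, -0.8486]), 'by': array([-0.1766,  0.9843,  0.    ]), 'top': array([0.5548, 0.1276, 0.1557]), 'size': array([0.1652, 0.2525]), 'res': np.float64(0.0008), 'tilt': np.float64(31.9449), 'yaw': np.float64(0.1775)}
box 0.61 ((512.2686767578125, 121.51393127441406), (62.58917236328125, 149.9209747314453), 10.155323028564453, np.float64(0.10018916227207807))
foot in box frame x,y,z 0.10670416066319906 -0.0007528828335828346 0.0034489950281998555 tilt 31.94486460861205 yaw err 0.0005326898963612936
rot [ 0.0108 -0.0001  0.0002]
(0.112, 0, 0.03) [ 0.0019  0.0455 -0.0403] [0.5697874  0.13111525 0.15703969]
(0.1065, 0, 0.004) [ 0.0016  0.0099 -0.0009] [0.56437333 0.13014683 0.13103969]
(0.1027, 0, 0) [ 0.0016 -0.0007  0.0022] [0.5606327  0.12947774 0.12703969]
```

```bash
python3 m.py | grep -E "foot|yaw"
python3 - <<'E'
from h import *
for i in range(4): manip.get_image("wrist")
E
python3 m.py | grep -E "foot"
```

```text
0.94 {'n': array([0.8351, 0.1496, 0.5294]), 'bx': array([ 0.5211,  0.0933, -0.8484]), 'by': array([-0.1763,  0.9843,  0.    ]), 'top': array([0.5545, 0.1276, 0.156 ]), 'size': array([0.1654, 0.2531]), 'res': np.float64(0.0008), 'tilt': np.float64(31.9642), 'yaw': np.float64(0.1772)}
foot in box frame x,y,z 0.10653227746755323 -0.0007118667544532276 0.0037573884279267916 tilt 31.96424662062683 yaw err 0.00022998421196587793
foot in box frame x,y,z 0.1065863276543681 -0.0007612438905489453 0.0036403652320774176 tilt 31.950962495485857 yaw err 0.00036585933751467903
```

The board is leaning steadily on the box at about 32°. I'll withdraw along the slope.

>>> carry_out([
  {"x": 0, "y": 0, "z": -0.01, "ax": 0, "ay": 0, "az": 0, "gripper": 34},
  {"x": 0, "y": 0, "z": -0.03, "ax": 0, "ay": 0, "az": 0, "gripper": 34},
  {"x": 0, "y": 0, "z": -0.055, "ax": 0, "ay": 0, "az": 0, "gripper": 34},
  {"x": 0, "y": 0, "z": -0.085, "ax": 0, "ay": 0, "az": 0, "gripper": 34},
  {"x": 0, "y": 0, "z": -0.12, "ax": 0, "ay": 0, "az": 0, "gripper": 34},
  {"x": 0, "y": 0, "z": -0.16, "ax": 0, "ay": 0, "az": 0, "gripper": 34},
  {"x": 0, "y": 0, "z": -0.2, "ax": 0, "ay": 0, "az": 0, "gripper": 34},
  {"x": 0, "y": 0, "z": -0.23, "ax": 0, "ay": 0, "az": 0, "gripper": 34},
  {"x": 0, "y": 0, "z": -0.24, "ax": 0, "ay": 0, "az": 0, "gripper": 34},
  {"x": 0, "y": 0, "z": -0.24, "ax": 0, "ay": 0, "az": 0, "gripper": 34},
])

```text
t: 13.55
tool_pos: [0.5016, 0.1172, 0.2328]
tool_rot: [2.615, -0.004, 1.744]
force: [0.0, -0.0, 0.3]
width: 0.0341
gripper_force: 0.0
```

```bash
python3 m.py|grep -v "^("
python3 - <<'E'
from h import *
im,d=manip.get_image("scene"); i2,_=manip.get_image("top"); cv2.imwrite("pics/f.png",cv2.resize(np.vstack([im,i2])[:,:,::-1],None,fx=.78,fy=.78))
E
```

```text
[0.50156439 0.11715388 0.23283495] [ 2.61501145 -0.00376291  1.74401329] [ 0.7   0.03 -1.07  2.23  0.32  0.4  -0.45] 0.034140544818002966 [ 0.01590892 -0.00747403  0.33142217]
0.79 {'n': array([0.8352, 0.1496, 0.5292]), 'bx': array([ 0.5209,  0.0933, -0.8485]), 'by': array([-0.1763,  0.9843,  0.    ]), 'top': array([0.5546, 0.1279, 0.1559]), 'size': array([0.1637, 0.2514]), 'res': np.float64(0.0008), 'tilt': np.float64(31.9514), 'yaw': np.float64(0.1772)}
box 0.59 ((511.49737548828125, 121.26092529296875), (63.18082809448242, 149.95782470703125), 9.718851089477539, np.float64(0.10031450872489728))
foot in box frame x,y,z 0.10663819849194049 -0.0004721536850177156 0.0036262988469323645 tilt 31.951392865790787 yaw err 0.00023721097944789937
rot [ 0.0108 -0.0001  0.0001]
```

View pics/f.png

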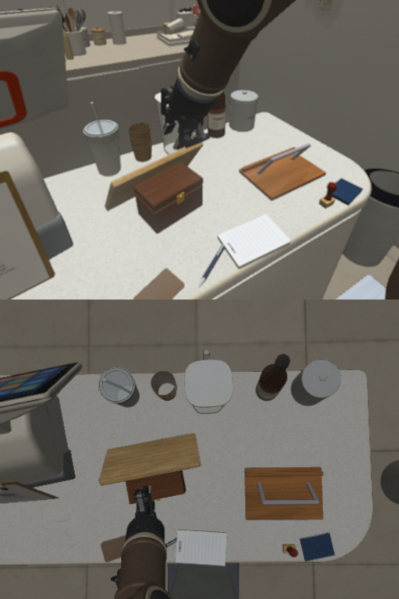

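The board leans on the far side of the box, parallel and centred. The gripper is clear and everything else is where it was, so I'm handing it in.

```bash
python3 -c "
from cell import manip
print(manip.close_job())"
```

```text
the job is handed in; nothing more can be done
None
```

The board is leaning by itself against the far side of the tea box, parallel to it and centred within about 1 mm; I set it down at 30.4°, its foot slid about 4 mm on release, and it settled steadily at about 32°; nothing else was disturbed, and the job is handed in.

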